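# Hook the trough onto the rack's slotted strip

### The job

Hang the loose steel trough on the end of the rack: feel its two hooked tabs gently into the top two slots of the slotted strip, which may sit several millimetres high or low, then press it straight down beside the strip with light hand pressure, never forcing it, until it snaps past the catch and is fully home, and let go. Leave the other things on the rack and worktop where they are.

Things in the scene. Friction and masses are not known exactly. Their poses are not given: they have to be found in the camera images.
- trough_mid (a point): Loose stainless trough, 0.26 to 0.4 kg, stands on the worktop. Channel 170 long, 44 wide (y), 36 high, walls 3 mm, open on top; this point is its centre, 18 mm over its underside, 85 mm from the back plate's rear face. Local x points along the trough to the plate, z up. Plate 44 wide, 112 high over the underside, with a top flange 44 wide reaching 22 mm back over the trough. Grip across the walls.
- upper_tab (a point): Same trough and axes: point on the plate's rear face, 85 mm over the underside, where the upper tab's neck underside meets it (lower tab 50 mm below). Each tab, 8 wide, sticks out 12.5 mm in x: neck 4.5 mm long, 10 high, then a lip 3.5 thick from 10 mm above to 18 below the neck's underside, with a round pip (radius 4) on its back, 9.5 below. Lips hook behind the strip's 3 mm web.
- top_slot (a point): On the rack: nominal middle of the bottom edge of the top slot, on the front face of the strip (44 wide, 40 to 275 mm over the worktop). Nominally 223 mm up; local x points into the strip, z up. Slots 13 wide, 29.5 high, 50 mm pitch, four in all. The strip is screwed on through long holes, so the real slots stand up to 8 mm above or below this; sideways and in depth it is true.
- catch (a joint): Sprung roller behind the web, origin 3.4 mm below the real bottom edge of the top slot, in m: 0 sprung forward, up to 0.006 pushed back. Hooked and let go, the trough hangs on it with its necks about 9 to 11 mm above the slots' bottom edges; about 4 to 12 N of added push by the strip carries the pip past it, and the trough drops until the necks rest on the edges. It springs back to 0 over the pip.
- bar_end: Chrome handlebar end weight, 35 dia, 46 high, standing on the rack's upper tier (170 mm over the worktop) near the strip. Origin under its centre. Leave alone.
- lens: Yellow indicator lens, a dome 54 dia, 31 high, on the upper tier near the strip. Origin under its centre. Leave alone.
- saucer: Ceramic saucer of circlips, 110 dia, 15 high, on the upper tier. Origin under its centre. Leave alone.
- gauge: Folded steel feeler gauge, 100 x 14 x 14, lying on the worktop on the robot's side of the trough. Origin under its centre, x along its length. Leave alone.
Mind the look-alikes: they are no part of the job. Of the things shaped like the part that bears trough_mid, the bare steel one is meant.

How it is judged:
By the outcome, as a careful person would: the job done as asked, in the order asked, and still so for the second after the job is handed in, with the robot touching nothing.
It also fails if it takes over 72 s, if anything falls off the work surface, if the arm or the gripper's body presses on something with over 40 N, if the wrist force passes 120 N, or if a joint passes its speed limit or range.

### The arm

A 7-joint arm with a two-finger parallel gripper is mounted at the origin on the work surface. World frame = base frame: x ahead of the robot, y to its left, z up, the work surface at z = 0. Lengths are in m, angles in rad, forces in N, time in s.
With the tool pointing down it reaches from about 0.425 to 0.925 m from the base axis. Payload 6.8 kg.
Tool frame: the origin (TCP) lies between the finger pads; the fingertips stand 17 mm ahead of it and the grasp point (between the pads) lies 2 mm behind it; z points along the fingers, x is the direction in which the jaws open and shut, and the axes are right-handed (so a half turn about z gives the same grasp; the last joint's range is limited). The gripper opens to 85 mm and grips with 20 to 120 N. Pads are 22 mm wide; open, the fingers measure 114 mm over their backs; the gripper's body (76 mm by 85 mm) begins 54 mm behind the grasp point. The pads swing forward as they close: fully open they stand 13 mm farther back than shut.
Start: joints at [1.096, 0.477, 0.022, 1.555, -0.011, 1.109, -0.083], TCP at [0.242, -0.63, 0.248] pointing down, gripper open.
Joint ranges: [-2.96, 2.96], [-0.34, 2.1], [-1.41, 1.46], [0.24, 2.44], [-1.37, 4.51], [0.17, 1.92], [-2.96, 2.96]. Speed limits (rad/s): [2.39, 2.39, 3.14, 3.14, 3.14, 3.14, 3.14].

### API

Orientations are given as a unit quaternion [w, x, y, z].
In Python, from station import readout, read_camera, get_calibration, bot, models gives the robot as it stands.
- The arm moves only by the tool carry_out, never from a script. Its argument "deltas" is a list of rows, each a list of 2 entries, a list of its own where there are three numbers: the shift along the tool's x, y, z in cm, then the turn about the tool's z in degrees. A call has 1 to 10 rows; each row is the pose to reach, as a shift and turn from the pose measured when the call began, along the tool's axes at that moment; what a row does not reach only later rows make up. A row lasts 1/8 s, in which the tool goes at most 62.5 mm and 10.7 degrees, less where a joint would pass 70% of its speed; a pose out of reach is approached as far as the arm can. A call with a gripper value outside its range is refused whole. "hand" is the opening, from 0 (shut) to 1 (fully open), set as the call begins (left out, the last holds). The fingers move at their own pace and stop on an object; "newtons" is the grip in N (left out, the last holds). Time passes only in rows, so rows that repeat a pose let the fingers close. It gives the time, the measured TCP pose, the force and the opening at its end, in the units of the state.
- readout.get_obs(): the state, without advancing time (a new reading comes with each control period).
- read_camera(name): name is "side" or "top"; returns the picture (420x560x3 uint8, red, green, blue); there is no depth.
- get_calibration(name): a dict with "fov_y" (degrees; the focal length in pixels is half the picture's height over the tangent of half this angle, whatever the lens; pixels are square), "cx", "cy" (the principal point, pixels), "world_from_camera" (4x4, takes a point from camera to world coordinates). Camera axes: x right, y down, z forward; pixel columns grow to the right and rows downward; lengths in m; the calibration is good to about 2 mm. A picture is of the moment at which its call begins. get_calibration takes no time and is no camera call.
- bot.hand_in(): hands the job in, once; it reports no verdict.
Trained networks look in the newest picture that a camera, given by its name, has taken for a name from the list of things; names that differ only in an ending like _2 or _b are one class to them, and where a whole thing is asked for, a point or a joint stands for the part that bears it (a point fixed in the world has none). Each returns a list of dicts, best first, with "score" (0 to 1); they miss things now and then, are a little off and sometimes report something else, mostly with a low value. They report only what shows in the picture. A call takes as long as a camera call. They do not tell look-alikes from the thing itself.
- models.spot_in(query, camera): "centre" ([row, column] in pixels, amid what is visible of it).
The state is a dict: "t": time; "q": joint angles; "joint_vel": joint speeds; "joint_torque": joint torques, N m; "eef_pos": TCP position; "tool_rot": TCP orientation; "contact_force": force on the tool from outside, world axes, zero at the start; "torque": the same for the moment, N m; "gripper_width": opening from 0.0 (shut) to 1.0 (fully open).
Only numpy, scipy, OpenCV 4.12 (cv2) and the standard library are available. Lean on these libraries where they do the work, as an engineer would, in place of code of your own. Each camera call takes 0.05 s, during which the arm holds its last target. There are 200 camera calls.

## Working session

There is one attempt and no reset: what is moved stays moved. The work goes in short steps, Python scripts to look and compute and a tool call to move; the robot and the scene stay as the last step left them, time stands still between calls to the robot, and variables do not carry over. Pictures are saved under pics/ and viewed, about 8 in all and at most 12, crops included, and the job is handed in when it is done.

Besides the shell and the picture viewer there is one more tool, called after "Call:" as name(argument=value, ...) on one line, values as JSON. carry_out: Moves the arm, as the interface text tells. Its arguments: {"type":"object","properties":{"deltas":{"type":"array"},"hand":{"type":"number"},"newtons":{"type":"number"}},"required":["deltas"]}

```bash
mkdir -p pics
python3 - <<'E'
from station import readout, read_camera, get_calibration, bot, models
import cv2,numpy as np
o=readout.get_obs()
for k in o: print(k,np.round(o[k],4))
for c in("side","top"):
    im=read_camera(c); cv2.imwrite(f"pics/{c}0.png",cv2.cvtColor(im,cv2.COLOR_RGB2BGR))
    g=get_calibration(c); print(c,{k:np.round(v,4) for k,v in g.items()})
    for q in("trough_mid","upper_tab","top_slot","bar_end","lens","saucer","gauge"):
        print(q,[(np.round(d["centre"]),round(d["score"],2)) for d in models.spot_in(q,c)][:4])
E
```

```text
t 0.0
q [ 1.0959  0.4778  0.0223  1.5565 -0.0115  1.1093 -0.0831]
joint_vel [ 0.0003 -0.0009 -0.0009 -0.0003  0.0003 -0.0004 -0.0006]
joint_torque [-1.10000e-03 -5.96450e+01  1.60720e+00 -2.81198e+01  1.24000e-02
  9.40000e-03  0.00000e+00]
eef_pos [ 0.2418 -0.6296  0.2473]
tool_rot [-5.000e-04  8.242e-01 -5.663e-01 -8.000e-04]
contact_force [0.4868 0.1221 0.2637]
torque [ 0.0134  0.0427 -0.0219]
gripper_width 0.998
side {'fov_y': np.float64(49.3137), 'cx': np.float64(282.5225), 'cy': np.float64(207.939), 'world_from_camera': array([[ 0.9974, -0.0606,  0.0378,  0.4953],
       [-0.0709, -0.7813,  0.6201, -0.5293],
       [-0.0081, -0.6212, -0.7836,  0.9535],
       [ 0.    ,  0.    ,  0.    ,  1.    ]])}
trough_mid [(array([208., 296.]), 0.84), (array([293., 400.]), 0.79), (array([150., 242.]), 0.66), (array([216., 373.]), 0.64)]
upper_tab [(array([152., 239.]), 0.98), (array([293., 401.]), 0.92), (array([215., 373.]), 0.82), (array([210., 296.]), 0.67)]
top_slot [(array([378., 237.]), 0.87)]
bar_end [(array([292., 247.]), 0.57), (array([282., 296.]), 0.36)]
lens [(array([332., 322.]), 0.87)]
saucer [(array([354., 261.]), 0.87)]
gauge [(array([221., 211.]), 0.46)]
top {'fov_y': np.float64(52.7504), 'cx': np.float64(278.8769), 'cy': np.float64(211.5576), 'world_from_camera': array([[ 0.0151, -0.9928,  0.1184,  0.4253],
       [-0.9998, -0.0162, -0.0085,  0.0933],
       [ 0.0104, -0.1183, -0.9929,  1.3073],
       [ 0.    ,  0.    ,  0.    ,  1.    ]])}
trough_mid [(array([151., 250.]), 0.94), (array([146., 322.]), 0.92), (array([210., 235.]), 0.59)]
upper_tab [(array([145., 326.]), 0.95), (array([211., 234.]), 0.82), (array([151., 253.]), 0.8), (array([257., 166.]), 0.62)]
top_slot [(array([268., 428.]), 0.61)]
bar_end []
lens [(array([206., 383.]), 0.55)]
saucer [(array([245., 399.]), 0.81)]
gauge [(array([286., 233.]), 0.42)]
```

View pics/side0.png

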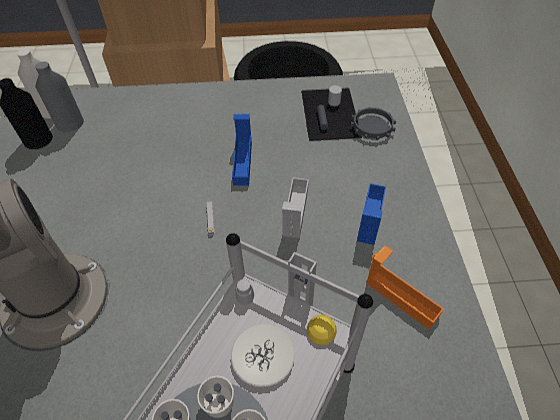

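View pics/top0.png

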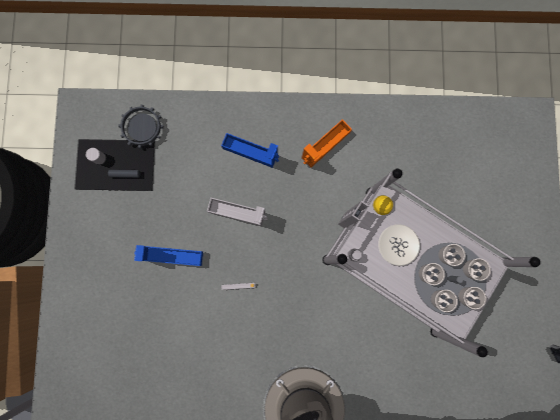

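Run:
```python
import cv2,numpy as np
s=cv2.imread("pics/side0.png");t=cv2.imread("pics/top0.png")
a=cv2.resize(s[170:350,215:385],None,fx=3.2,fy=3.2,interpolation=cv2.INTER_CUBIC)
cv2.imwrite("pics/c1.png",a)
b=cv2.resize(t[160:280,195:415],None,fx=3.6,fy=3.6,interpolation=cv2.INTER_CUBIC)
cv2.imwrite("pics/c2.png",b)
```

```text
(no output)
```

View pics/c1.png

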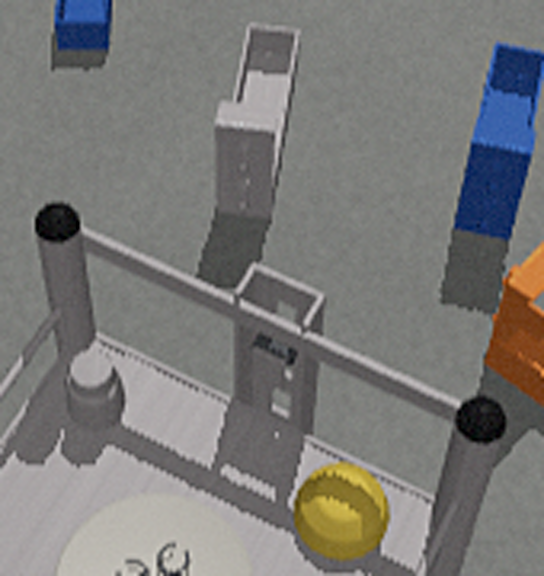

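View pics/c2.png

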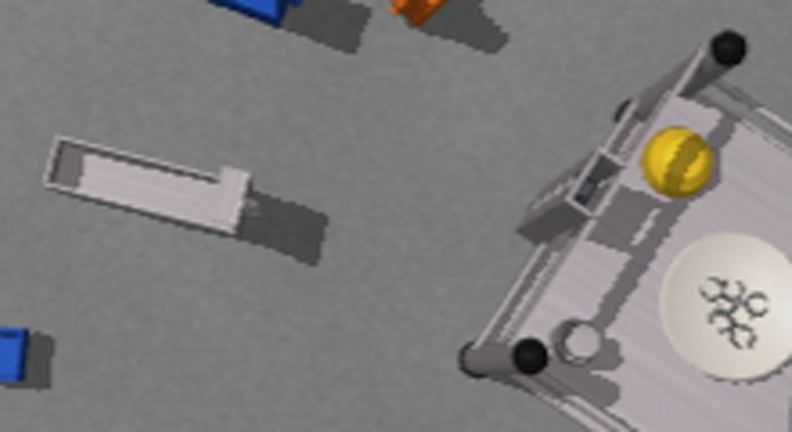

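```bash
cat > h.py <<'E'
import cv2,numpy as np
from station import readout, read_camera, get_calibration, bot, models
G={c:get_calibration(c) for c in("side","top")}
def cam(c):
    g=G[c]; f=210/np.tan(np.radians(g["fov_y"]/2)); return f,g["cx"],g["cy"],np.array(g["world_from_camera"])
def ray(c,u,v):
    f,cx,cy,T=cam(c); d=T[:3,:3]@np.array([(u-cx)/f,(v-cy)/f,1]); return T[:3,3],d/np.linalg.norm(d)
def atz(c,u,v,z):
    o,d=ray(c,u,v); return o+d*(z-o[2])/d[2]
def proj(c,p):
    f,cx,cy,T=cam(c); q=(np.atleast_2d(p)-T[:3,3])@T[:3,:3]; return np.c_[f*q[:,0]/q[:,2]+cx,f*q[:,1]/q[:,2]+cy]
def tri(*obs):
    A=np.zeros((3,3));b=np.zeros(3)
    for c,u,v in obs:
        o,d=ray(c,u,v);M=np.eye(3)-np.outer(d,d);A+=M;b+=M@o
    p=np.linalg.solve(A,b); return p,[np.linalg.norm((np.eye(3)-np.outer(d,d))@(p-o)) for o,d in(ray(*x) for x in obs)]
def crop(im,x0,y0,w,h,s,step=5):
    a=cv2.resize(im[y0:y0+h,x0:x0+w],None,fx=s,fy=s,interpolation=cv2.INTER_CUBIC)
    for k in range(0,w,step): cv2.line(a,(k*s,0),(k*s,8 if (x0+k)%10 else 16),(0,0,255),1)
    for k in range(0,h,step): cv2.line(a,(0,k*s),(8 if (y0+k)%10 else 16,k*s),(0,0,255),1)
    return a
E
python3 - <<'E'
from h import *
s=cv2.imread("pics/side0.png");t=cv2.imread("pics/top0.png")
a=crop(s,280,240,40,60,10); b=crop(t,335,195,40,60,10)
cv2.imwrite("pics/z1.png",np.hstack([a,b]))
# posts caps
print("trough bottom far/near in top z.036:")
for u,v in((211,198.3),(262.5,224.5)): print(atz("top",u,v,.036))
E
```

```text
trough bottom far/near in top z.036:
[0.61403002 0.28864216 0.036     ]
[0.53690112 0.13112749 0.036     ]
```

View pics/z1.png

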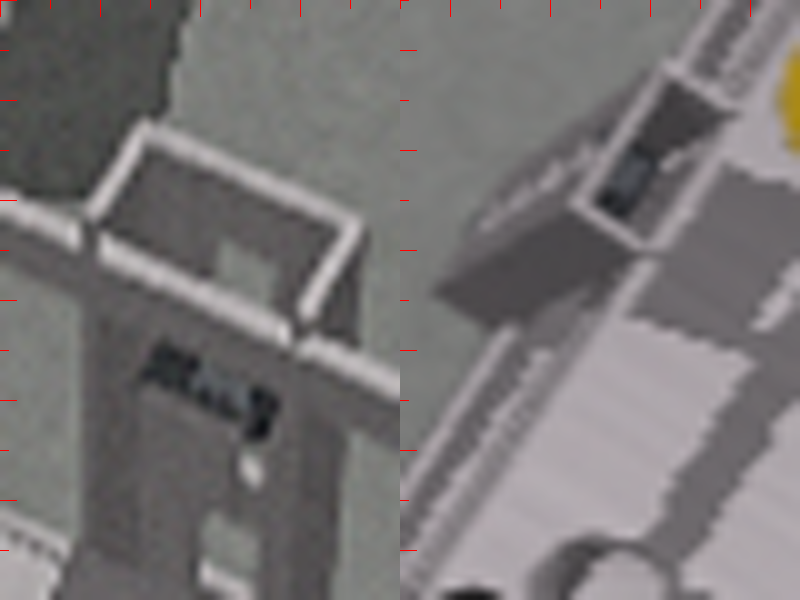

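```bash
cat > fit.py <<'E'
from h import *
from scipy.optimize import least_squares
def P(p,L):  # p: x,y,z,yaw ; local pts
    c,s=np.cos(p[3]),np.sin(p[3]); L=np.atleast_2d(L)
    return np.c_[p[0]+c*L[:,0]-s*L[:,1],p[1]+s*L[:,0]+c*L[:,1],p[2]+L[:,2]]
def fit(p0,obs,extra=0):
    def r(p):
        return np.concatenate([(proj(c,P(p[:4],L if extra==0 else np.array(L)*[1,1,1]+np.array([p[4] if k else 0,0,0])))[0]-uv) for c,L,uv,k in obs])
    R=least_squares(r,p0); return R.x,R.fun.reshape(-1,2)
E
python3 - <<'E'
from fit import *
w=.022
# local x into strip, y left of that. into=(-.54,-.84): left(y)=(.84,-.54): far (x+) end is +y local
S=lambda a,b:np.array([280+a/10-.45,240+b/10-.45]);T=lambda a,b:np.array([335+(a-400)/10-.45,195+b/10-.45])
# side view: image right= +x world => right is +w
obs=[("side",[0,-w,0],S(145,121),0),("side",[0,w,0],S(363,220),0),
("top",[0,w,0],T(668,63),0),("top",[0,-w,0],T(571,201),0),
("top",[0,w,0],T(742,112),1),("top",[0,-w,0],T(650,256),1)]
x,f=fit([.5,-.13,.275,-2.14,.02],obs,1); print(x.round(4),np.degrees(x[3])); print(f.round(2))
# slot edges predicted in side crop with dz relative to top 
for dz in(-.008,0,.008):
  for n in(0,1):
    zb=.223+dz-.05*n
    L=[[.003,yy,zz] for zz in(zb,zb+.0295) for yy in(-.0065,.0065)]+[[0,yy,zb] for yy in(-.0065,.0065)]
    q=x[:4].copy();q[2]=0
    print(dz,n,(10*(proj("side",P(q,L))-[280,240])+4.5).round().astype(int).tolist())
# rail yaw from post caps
for z in(.29,.31): 
  a,b=atz("top",396.8,173.2,z),atz("top",342.1,258.6,z); d=b-a; print(z,np.degrees(np.arctan2(d[1],d[0])),a,b)
E
```

```text
[ 0.5595 -0.1059  0.2791 -2.1486  0.0218] -123.1056630965506
[[ 0.02 -0.28]
 [ 0.78  0.19]
 [ 0.07 -0.06]
 [ 0.08  0.89]
 [ 0.13 -0.04]
 [-0.33  0.35]]
-0.008 0 [[208, 354], [270, 384], [211, 271], [276, 301], [215, 342], [278, 371]]
-0.008 1 [[202, 485], [262, 514], [205, 409], [267, 439], [209, 473], [269, 502]]
0 0 [[208, 332], [272, 362], [212, 248], [277, 278], [216, 320], [279, 349]]
0 1 [[203, 465], [263, 494], [206, 388], [268, 418], [210, 453], [270, 482]]
0.008 0 [[209, 310], [273, 340], [213, 224], [279, 254], [217, 297], [281, 327]]
0.008 1 [[204, 445], [264, 474], [207, 366], [269, 396], [211, 432], [272, 462]]
0.29 147.31752112208537 [ 0.64612716 -0.20320545  0.29      ] [ 0.4358512  -0.06830147  0.29      ]
0.31 147.31752112208537 [ 0.64178622 -0.19737618  0.31      ] [ 0.43564419 -0.06512435  0.31      ]
```

Run:
```python
from fit import *
g=cv2.cvtColor(cv2.imread("pics/side0.png"),cv2.COLOR_BGR2GRAY)
print("cols 301-306 rows 260-272");print(g[260:272,301:307])
print("cols 299-307 rows 284-302");print(g[284:304,299:307])
q=np.array([.5595,-.1059,0,-2.1460])
for dz in(0,.004,.008):
  for n in(0,1,2):
    zb=.223+dz-.05*n
    L=[[.003,0,zb+.0295],[0,0,zb],[.003,0,zb]]
    print(dz,n,proj("side",P(q,L)).round(1).tolist())
```

```text
cols 301-306 rows 260-272
[[ 88  93  85  92  89  84]
 [ 91  94  92  93  94  95]
 [ 93  90  90  90  93  94]
 [ 95  96  88  94  94  92]
 [ 92 119 110  93  93  89]
 [ 97 130 124 114 110  88]
 [101 130 127 126 125 115]
 [ 98 124 124 122 128 127]
 [137 119 121 122 126 128]
 [171 162 152 132 123 129]
 [173 184 176 165 152 133]
 [133 151 175 186 179 171]]
cols 299-307 rows 284-302
[[ 94  95  94  91  91  93  86  95]
 [ 97  90  96  95  84 129 120 101]
 [ 96  89  91  90  80 163 163 107]
 [ 94  98  93  92  81 145 180 118]
 [ 95  92  91  95  78  96 137  99]
 [ 93  92  99  89  84  88  91  88]
 [ 94  87  88  89  82  91  92  94]
 [ 89  96 120 102  85  92  93  87]
 [ 89 113 135 121 107 105  97  88]
 [ 85 120 127 128 134 124 110  93]
 [ 85 110 127 125 130 132 125  86]
 [ 81 113 123 122 130 134 119  90]
 [ 75 159 133 120 121 128 119  87]
 [ 81 181 170 154 131 120 101  90]
 [ 86 133 152 170 180 156 114  89]
 [ 85  80  94 131 161 172 123  87]
 [100  94  87  86  97 135 105  91]
 [ 94  99  94  92  91  83  93  88]
 [101 100  93 104  97  93  90  91]
 [104  96 102  98  98 100  99  96]]
0 0 [[304.0, 265.8], [304.3, 273.0], [303.6, 274.2]]
0 1 [[303.2, 279.8], [303.5, 286.3], [302.8, 287.5]]
0 2 [[302.5, 292.6], [302.8, 298.4], [302.2, 299.6]]
0.004 0 [[304.1, 264.6], [304.4, 271.9], [303.6, 273.1]]
0.004 1 [[303.3, 278.7], [303.6, 285.3], [302.9, 286.5]]
0.004 2 [[302.6, 291.6], [302.9, 297.5], [302.2, 298.7]]
0.008 0 [[304.2, 263.4], [304.4, 270.7], [303.7, 272.0]]
0.008 1 [[303.4, 277.7], [303.7, 284.2], [302.9, 285.5]]
0.008 2 [[302.7, 290.6], [303.0, 296.6], [302.3, 297.8]]
```

Run:
```python
from fit import *
w=.022
S=lambda a,b:np.array([215+a/3.2-.35,170+b/3.2-.35]);T=lambda a,b:np.array([195+a/3.6-.36,160+b/3.6-.36])
obs=[("top",[-.085,w,.018],T(60,135),0),("top",[-.085,-w,.018],T(43,187),0),("top",[.063,w,.094],T(220,167),0),("top",[.085,w,.094],T(252,173),0),("top",[.085,-w,.094],T(241,235),0),
("side",[-.085,-w,.018],S(248,25),0),("side",[-.085,w,.018],S(301,31),0),("side",[.085,-w,.094],S(217,127),0),("side",[.085,w,.094],S(277,132),0),("side",[.063,-w,.094],S(220,101),0)]
x,f=fit([.6,.21,.018,-1.8],obs); print(x.round(4),np.degrees(x[3])); print(f.round(2))
o=readout.get_obs(); from scipy.spatial.transform import Rotation as R
q=o["tool_rot"];M=R.from_quat([q[1],q[2],q[3],q[0]]).as_matrix();print(M.round(3))
# target TCP over trough
tgt=np.array([x[0],x[1],.30]);d=M.T@(tgt-o["eef_pos"]);print("delta cm",d*100)
```

```text
[ 0.5754  0.2118  0.0179 -1.8024] -103.26993165222068
[[-0.55  0.41]
 [ 0.33 -0.05]
 [ 1.29  0.13]
 [-0.11  0.35]
 [-0.91 -1.94]
 [ 0.21 -0.01]
 [-0.18 -0.03]
 [-0.46 -0.52]
 [-0.6   0.2 ]
 [ 0.1   0.42]]
[[ 0.359 -0.933  0.   ]
 [-0.933 -0.359 -0.   ]
 [ 0.    -0.    -1.   ]]
delta cm [-66.63743628 -61.3057198   -5.17139734]
```

```bash
cat > d.py <<'E'
import sys,numpy as np
from station import readout
from scipy.spatial.transform import Rotation as R
def go(*targets):
    o=readout.get_obs();q=o["tool_rot"];M=R.from_quat([q[1],q[2],q[3],q[0]]).as_matrix()
    a=np.degrees(np.arctan2(M[1,0],M[0,0]))
    print("t",o["t"],"pos",np.round(o["eef_pos"],4),"ang",round(a,2),"F",np.round(o["contact_force"],1),"g",round(o["gripper_width"],3), "zax",np.round(M[:,2],4))
    for t in targets:
        print("delta",np.round(100*M.T@(np.array(t[:3])-o["eef_pos"]),2),"turn",round(a-t[3],1))
if __name__=="__main__":
    v=list(map(float,sys.argv[1:])); go(*[v[i:i+4] for i in range(0,len(v),4)])
E
python3 d.py .45 -.45 .4 -45 .5754 .2118 .4 -13.3
```

```text
t 0.8 pos [ 0.2421 -0.6301  0.2483] ang -68.98 F [0.  0.  0.6] g 1.0 zax [ 0. -0. -1.]
delta [ -9.36 -25.87 -15.17] turn -24.0
delta [-66.64 -61.31 -15.17] turn -55.7
```

Call:
carry_out(deltas=[[[0, 0, -6], 0], [[-3, -8, -12], -8], [[-6, -16, -15], -16], [[-9.4, -25.9, -15.2], -24], [[-20, -32, -15.2], -30], [[-30, -38, -15.2], -36], [[-40, -44, -15.2], -42], [[-50, -50, -15.2], -48], [[-60, -56, -15.2], -54], [[-66.6, -61.3, -15.2], -55.7]], hand=1)

```text
t: 2.05
eef_pos: [0.4823, -0.1606, 0.3956]
tool_rot: [0.0, 0.993, -0.115, 0.0]
contact_force: [0.4, 0.3, 0.7]
gripper_width: 0.999
```

```bash
python3 d.py .5754 .2118 .4 -13.3 .5754 .2118 .12 -13.3
```

```text
t 2.05 pos [ 0.4823 -0.1606  0.3956] ang -13.2 F [0.4 0.3 0.7] g 0.999 zax [ 8.e-04 -6.e-04 -1.e+00]
delta [  0.56 -38.39  -0.46] turn 0.1
delta [  0.53 -38.4   27.54] turn 0.1
```

Call:
carry_out(deltas=[[[0.5, -6, 0], 0], [[0.5, -12, 0], 0], [[0.5, -18, 0], 0], [[0.5, -24, 3], 0], [[0.5, -30, 8], 0], [[0.5, -36, 13], 0], [[0.5, -38.4, 18], 0], [[0.5, -38.4, 23], 0], [[0.5, -38.4, 27], 0], [[0.5, -38.4, 27], 0]])

```text
t: 3.3
eef_pos: [0.5725, 0.2107, 0.1217]
tool_rot: [0.002, 0.993, -0.115, -0.003]
contact_force: [-0.3, 0.1, 0.8]
gripper_width: 0.999
```

```bash
python3 d.py .5754 .2118 .022 -13.3
python3 - <<'E'
from h import *
s,t=[cv2.cvtColor(read_camera(c),cv2.COLOR_RGB2BGR) for c in("side","top")]
cv2.imwrite("pics/g1.png",np.hstack([crop(s,240,140,100,140,4),crop(t,190,160,100,140,4)]))
E
```

```text
t 3.3 pos [0.5725 0.2107 0.1217] ang -13.16 F [-0.3  0.1  0.8] g 0.999 zax [-0.0068 -0.0036 -1.    ]
delta [ 0.32 -0.22  9.97] turn 0.1
```

View pics/g1.png

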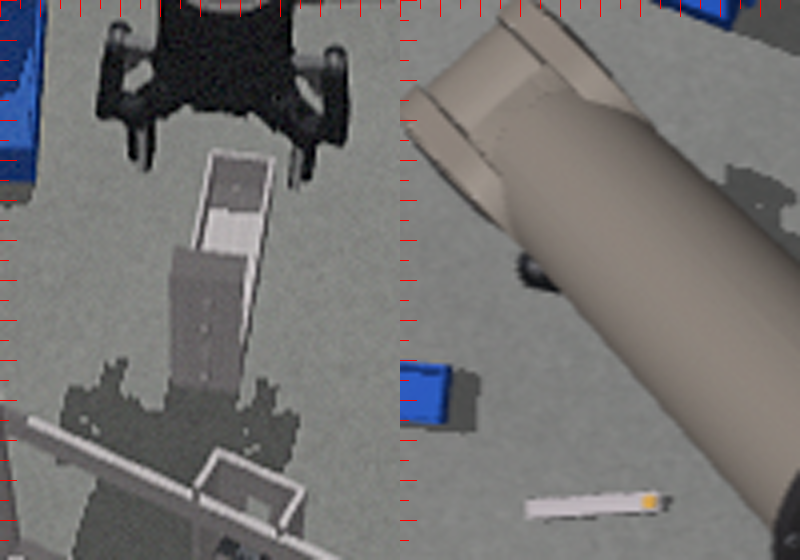

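Call:
carry_out(deltas=[[[0.3, -0.2, 3], 0], [[0.3, -0.2, 5.5], 0], [[0.3, -0.2, 7.5], 0], [[0.3, -0.2, 9], 0], [[0.3, -0.2, 9.9], 0], [[0.3, -0.2, 10], 0], [[0.3, -0.2, 10], 0]])

```text
t: 4.28
eef_pos: [0.5797, 0.2137, 0.0273]
tool_rot: [-0.0, 0.993, -0.115, 0.001]
contact_force: [-0.1, -1.0, -0.0]
gripper_width: 0.998
```

Call:
carry_out(deltas=[[[0, 0, 0], 0], [[0, 0, 0], 0], [[0, 0, 0], 0], [[0, 0, 0], 0], [[0, 0, 0], 0], [[0, 0, 0], 0]], hand=0, newtons=50)

```text
t: 5.03
eef_pos: [0.5798, 0.2139, 0.0278]
tool_rot: [-0.0, 0.993, -0.115, 0.001]
contact_force: [-1.7, -0.6, 5.4]
gripper_width: 0.506
```

```bash
python3 d.py .5754 .2118 .022 -13.3
```

```text
t 5.025 pos [0.5798 0.2139 0.0278] ang -13.21 F [-1.7 -0.6  5.4] g 0.506 zax [ 2.9e-03  5.0e-04 -1.0e+00]
delta [-0.38  0.31  0.58] turn 0.1
```

Call:
carry_out(deltas=[[[0, 0, -1], 0], [[0, 0, -3], 0], [[0, 0, -6], 0], [[0, 0, -10], 0], [[0, 0, -14], 0], [[0, 0, -17], 0], [[0, 0, -18], 0], [[0, 0, -18], 0]])

```text
t: 6.02
eef_pos: [0.5793, 0.2137, 0.2082]
tool_rot: [-0.0, 0.993, -0.115, 0.002]
contact_force: [-0.2, -0.9, -4.0]
gripper_width: 0.506
```

```bash
python3 d.py .6291 .0015 .21 -33
```

```text
t 6.025 pos [0.5793 0.2137 0.2082] ang -13.22 F [-0.2 -0.9 -4. ] g 0.506 zax [ 3.6e-03  5.0e-04 -1.0e+00]
delta [ 9.7  19.52 -0.17] turn 19.8
```

Call:
carry_out(deltas=[[[2, 3.5, 0], 3], [[4, 7.5, 0], 7], [[6, 12, 0], 12], [[8, 16, 0], 17], [[9.4, 18.8, 0], 19.8], [[9.7, 19.5, 0], 19.8], [[9.7, 19.5, 0], 19.8], [[9.7, 19.5, 0], 19.8]])

```text
t: 7.02
eef_pos: [0.6287, 0.0041, 0.2081]
tool_rot: [-0.001, 0.959, -0.283, 0.001]
contact_force: [0.5, 0.2, -3.8]
gripper_width: 0.506
```

```bash
python3 d.py .6291 .0015 .188 -33
python3 - <<'E'
from h import *
s,t=[cv2.cvtColor(read_camera(c),cv2.COLOR_RGB2BGR) for c in("side","top")]
cv2.imwrite("pics/s1.png",s);cv2.imwrite("pics/t1.png",t)
cv2.imwrite("pics/g2.png",np.hstack([crop(s,270,190,66,100,6),crop(t,310,150,66,100,6)]))
E
```

```text
t 7.025 pos [0.6287 0.0041 0.2081] ang -32.82 F [ 0.5  0.2 -3.8] g 0.506 zax [ 0.0032  0.0019 -1.    ]
delta [0.17 0.21 2.01] turn 0.2
```

View pics/g2.png

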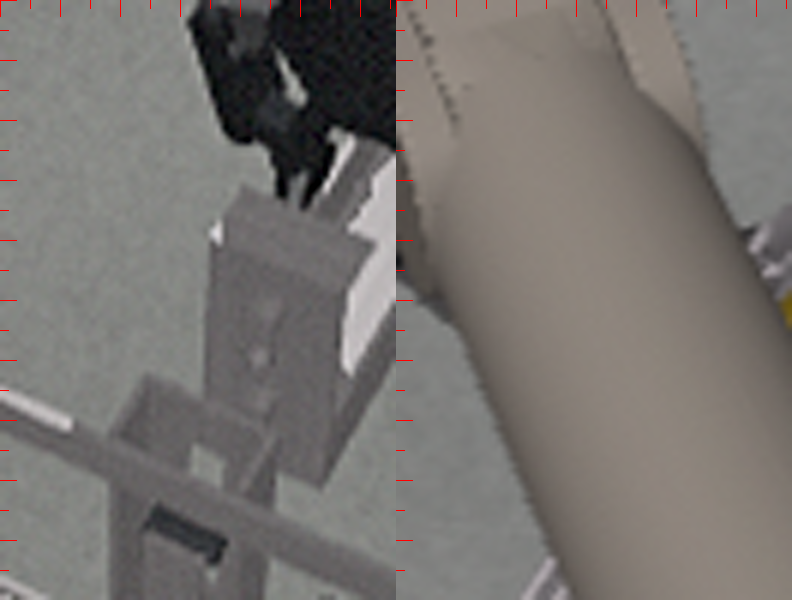

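Run:
```python
from fit import *
yaw=np.radians(-122.82);tcp=np.array([.6287,.0041,.2081])
m=tcp+.003*np.array([np.cos(yaw),np.sin(yaw),0])-[0,0,.0098]
p=[*m,yaw]
c=lambda L:(6*(proj("side",P(p,L))-[270,190])+2.5).round(0).tolist()
w=.022
for n,L in dict(topL=[.085,-w,.094],topR=[.085,w,.094],botL=[.085,-w,-.018],botR=[.085,w,-.018],flL=[.063,-w,.094],flR=[.063,w,.094],tabU=[.0975,0,.067],tabUtop=[.093,0,.077],tabLtop=[.093,0,.027]).items(): print(n,c(L))
```

```text
topL [[209.0, 240.0]]
topR [[344.0, 298.0]]
botL [[199.0, 439.0]]
botR [[320.0, 495.0]]
flL [[242.0, 187.0]]
flR [[376.0, 244.0]]
tabU [[253.0, 351.0]]
tabUtop [[261.0, 321.0]]
tabLtop [[254.0, 411.0]]
```

Call:
carry_out(deltas=[[[0.1, 0.5, 0.7], 0.2], [[0.2, 1, 1.4], 0.2], [[0.2, 1.5, 2], 0.2], [[0.2, 2, 2], 0.2], [[0.2, 2, 2], 0.2], [[0.2, 2, 2], 0.2]])

```text
t: 7.88
eef_pos: [0.62, -0.0141, 0.1886]
tool_rot: [-0.001, 0.959, -0.284, 0.002]
contact_force: [0.2, -0.1, -3.7]
gripper_width: 0.503
```

```bash
python3 d.py .6074 -.0321 .188 -33
```

```text
t 7.875 pos [ 0.62   -0.0141  0.1886] ang -33.05 F [ 0.2 -0.1 -3.7] g 0.503 zax [ 0.0043  0.0016 -1.    ]
delta [-0.08  2.2   0.05] turn -0.1
```

Call:
carry_out(deltas=[[[-0.1, 0.5, 0], 0], [[-0.1, 0.8, 0], 0], [[-0.1, 1.0, 0], 0], [[-0.1, 1.15, 0], 0], [[-0.1, 1.3, 0], 0], [[-0.1, 1.3, 0], 0]])

```text
t: 8.62
eef_pos: [0.6121, -0.0245, 0.1886]
tool_rot: [-0.001, 0.959, -0.285, 0.002]
contact_force: [0.5, 0.1, -3.5]
gripper_width: 0.501
```

```bash
python3 d.py .6074 -.0321 .188 -33
```

```text
t 8.625 pos [ 0.6121 -0.0245  0.1886] ang -33.06 F [ 0.5  0.1 -3.5] g 0.501 zax [ 0.0043  0.0016 -1.    ]
delta [0.02 0.89 0.05] turn -0.1
```

Call:
carry_out(deltas=[[[0, 0.1, 0], 0], [[0, 0.2, 0], 0], [[0, 0.3, 0], 0], [[0, 0.3, 0], 0], [[0, 0.3, 0], 0]])

```text
t: 9.25
eef_pos: [0.6104, -0.0271, 0.1885]
tool_rot: [-0.001, 0.959, -0.285, 0.002]
contact_force: [0.6, 0.4, -3.9]
gripper_width: 0.506
```

```bash
python3 d.py .6074 -.0321 .188 -33
```

```text
t 9.25 pos [ 0.6104 -0.0271  0.1885] ang -33.06 F [ 0.6  0.4 -3.9] g 0.506 zax [ 0.0042  0.0014 -1.    ]
delta [0.02 0.58 0.05] turn -0.1
```

Call:
carry_out(deltas=[[[0, 0.1, 0], 0], [[0, 0.2, 0], 0], [[0, 0.25, 0], 0], [[0, 0.25, 0], 0]])

```text
t: 9.75
eef_pos: [0.609, -0.0293, 0.1885]
tool_rot: [-0.001, 0.959, -0.285, 0.002]
contact_force: [0.7, -0.4, -4.9]
gripper_width: 0.506
```

```bash
python3 d.py .6074 -.0321 .188 -33
python3 - <<'E'
from h import *
s=cv2.cvtColor(read_camera("side"),cv2.COLOR_RGB2BGR)
cv2.imwrite("pics/g3.png",crop(s,275,215,65,75,8))
E
```

```text
t 9.75 pos [ 0.609  -0.0293  0.1885] ang -33.07 F [ 0.7 -0.4 -4.9] g 0.506 zax [ 0.004   0.0014 -1.    ]
delta [0.02 0.32 0.05] turn -0.1
```

View pics/g3.png

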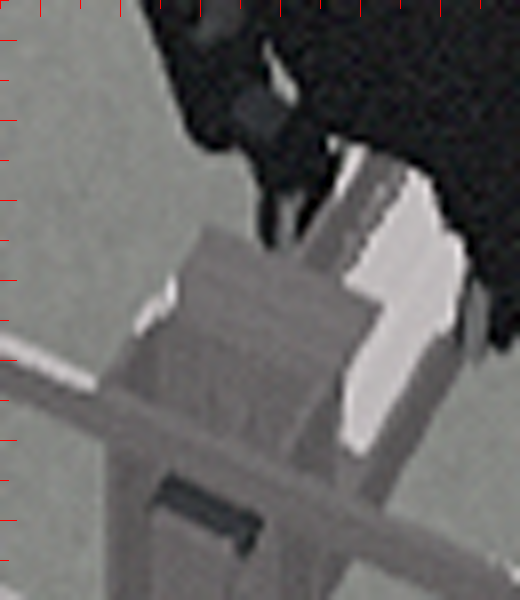

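Call:
carry_out(deltas=[[[0, 0.1, 0], 0], [[0, 0.2, 0], 0], [[0, 0.3, 0], 0], [[0, 0.3, 0], 0]])

```text
t: 10.3
eef_pos: [0.6072, -0.0321, 0.1884]
tool_rot: [-0.001, 0.959, -0.285, 0.002]
contact_force: [-0.6, 0.2, -4.5]
gripper_width: 0.502
```

```bash
python3 d.py .6074 -.0321 .188 -33
```

```text
t 10.3 pos [ 0.6072 -0.0321  0.1884] ang -33.08 F [-0.6  0.2 -4.5] g 0.502 zax [ 0.0038  0.0011 -1.    ]
delta [ 0.02 -0.01  0.04] turn -0.1
```

Still free; keep advancing gently until the plate touches the strip.

Call:
carry_out(deltas=[[[0, 0.1, 0], 0], [[0, 0.2, 0], 0], [[0, 0.2, 0], 0], [[0, 0.2, 0], 0]])

```text
t: 10.8
eef_pos: [0.6067, -0.0324, 0.1885]
tool_rot: [-0.002, 0.959, -0.284, 0.002]
contact_force: [3.0, 3.4, -7.7]
gripper_width: 0.503
```

```bash
python3 d.py .6074 -.0321 .188 -33
```

```text
t 10.8 pos [ 0.6067 -0.0324  0.1885] ang -33.0 F [ 3.   3.4 -7.7] g 0.503 zax [ 0.0051  0.0026 -1.    ]
delta [ 0.04 -0.07  0.05] turn -0.0
```

Call:
carry_out(deltas=[[[0, -0.05, 0], 0], [[0, -0.05, 0.1], 0], [[0, -0.05, 0.2], 0], [[0, -0.05, 0.3], 0], [[0, -0.05, 0.4], 0], [[0, -0.05, 0.4], 0]])

```text
t: 11.55
eef_pos: [0.6069, -0.0321, 0.1843]
tool_rot: [-0.002, 0.959, -0.284, 0.002]
contact_force: [0.6, -0.8, -3.4]
gripper_width: 0.507
```

```bash
python3 d.py .6074 -.0321 .188 -33
```

```text
t 11.55 pos [ 0.6069 -0.0321  0.1843] ang -33.01 F [ 0.6 -0.8 -3.4] g 0.507 zax [ 0.0048  0.0025 -1.    ]
delta [ 0.04 -0.03 -0.37] turn -0.0
```

Call:
carry_out(deltas=[[[0, 0, 0.1], 0], [[0, 0, 0.2], 0], [[0, 0, 0.3], 0], [[0, 0, 0.4], 0], [[0, 0, 0.4], 0]])

```text
t: 12.18
eef_pos: [0.6071, -0.0319, 0.1804]
tool_rot: [-0.002, 0.959, -0.284, 0.002]
contact_force: [1.8, 0.7, -2.5]
gripper_width: 0.505
```

```bash
python3 d.py .6074 -.0321 .188 -33
```

```text
t 12.175 pos [ 0.6071 -0.0319  0.1804] ang -32.99 F [ 1.8  0.7 -2.5] g 0.505 zax [ 0.0052  0.0027 -1.    ]
delta [ 0.04 -0.   -0.76] turn 0.0
```

Call:
carry_out(deltas=[[[0, 0, 0.1], 0], [[0, 0, 0.15], 0], [[0, 0, 0.2], 0], [[0, 0, 0.2], 0]])

```text
t: 12.68
eef_pos: [0.6074, -0.0316, 0.1787]
tool_rot: [-0.002, 0.959, -0.284, 0.002]
contact_force: [0.9, 1.8, -1.1]
gripper_width: 0.504
```

Call:
carry_out(deltas=[[[0, 0, 0.05], 0], [[0, 0, 0.1], 0], [[0, 0, 0.15], 0], [[0, 0, 0.15], 0]])

```text
t: 13.18
eef_pos: [0.6075, -0.0317, 0.1772]
tool_rot: [-0.002, 0.959, -0.284, 0.003]
contact_force: [0.3, 1.4, -0.4]
gripper_width: 0.505
```

```bash
python3 d.py .6074 -.0321 .188 -33
```

```text
t 13.175 pos [ 0.6075 -0.0317  0.1772] ang -32.98 F [ 0.3  1.4 -0.4] g 0.505 zax [ 0.0061  0.003  -1.    ]
delta [ 0.02  0.04 -1.08] turn 0.0
```

Call:
carry_out(deltas=[[[0, 0, 0.05], 0], [[0, 0, 0.1], 0], [[0, 0, 0.15], 0], [[0, 0, 0.15], 0]])

```text
t: 13.68
eef_pos: [0.6075, -0.0316, 0.1754]
tool_rot: [-0.002, 0.959, -0.284, 0.002]
contact_force: [1.3, 1.1, -2.1]
gripper_width: 0.503
```

Call:
carry_out(deltas=[[[0, 0, 0.05], 0], [[0, 0, 0.1], 0], [[0, 0, 0.15], 0], [[0, 0, 0.15], 0]])

```text
t: 14.18
eef_pos: [0.6074, -0.0315, 0.1737]
tool_rot: [-0.002, 0.959, -0.284, 0.002]
contact_force: [0.9, 0.6, -3.3]
gripper_width: 0.502
```

```bash
python3 d.py .6074 -.0321 .188 -33
```

```text
t 14.175 pos [ 0.6074 -0.0315  0.1737] ang -32.96 F [ 0.9  0.6 -3.3] g 0.502 zax [ 0.0058  0.0032 -1.    ]
delta [ 0.04  0.04 -1.43] turn 0.0
```

Call:
carry_out(deltas=[[[0, 0, 0.05], 0], [[0, 0, 0.1], 0], [[0, 0, 0.15], 0], [[0, 0, 0.15], 0]])

```text
t: 14.68
eef_pos: [0.6073, -0.0314, 0.172]
tool_rot: [-0.002, 0.959, -0.284, 0.002]
contact_force: [1.2, 2.0, -3.3]
gripper_width: 0.509
```

Call:
carry_out(deltas=[[[0, 0, 0.05], 0], [[0, 0, 0.1], 0], [[0, 0, 0.15], 0], [[0, 0, 0.15], 0]])

```text
t: 15.18
eef_pos: [0.6071, -0.0315, 0.1703]
tool_rot: [-0.002, 0.959, -0.284, 0.002]
contact_force: [1.1, 1.1, -4.5]
gripper_width: 0.506
```

```bash
python3 d.py .6074 -.0321 .188 -33
python3 - <<'E'
from h import *
s=cv2.cvtColor(read_camera("side"),cv2.COLOR_RGB2BGR)
cv2.imwrite("pics/g4.png",crop(s,275,215,65,75,8))
E
```

```text
t 15.175 pos [ 0.6071 -0.0315  0.1703] ang -32.97 F [ 1.1  1.1 -4.5] g 0.506 zax [ 0.0051  0.0035 -1.    ]
delta [ 0.06  0.03 -1.77] turn 0.0
```

View pics/g4.png

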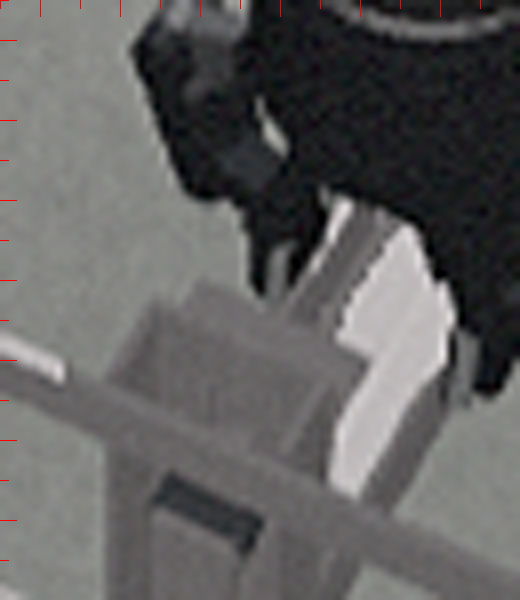

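Call:
carry_out(deltas=[[[0, 0, 0.05], 0], [[0, 0, 0.1], 0], [[0, 0, 0.15], 0], [[0, 0, 0.15], 0]])

```text
t: 15.72
eef_pos: [0.607, -0.0318, 0.1688]
tool_rot: [-0.002, 0.959, -0.284, 0.002]
contact_force: [0.1, 0.1, -2.1]
gripper_width: 0.508
```

```bash
python3 d.py .6074 -.0321 .188 -33
```

```text
t 15.725 pos [ 0.607  -0.0318  0.1688] ang -32.99 F [ 0.1  0.1 -2.1] g 0.508 zax [ 0.0049  0.003  -1.    ]
delta [ 0.05 -0.01 -1.92] turn 0.0
```

Call:
carry_out(deltas=[[[0, 0, 0.05], 0], [[0, 0, 0.1], 0], [[0, 0, 0.15], 0], [[0, 0, 0.15], 0]])

```text
t: 16.23
eef_pos: [0.6071, -0.032, 0.1679]
tool_rot: [-0.002, 0.959, -0.284, 0.002]
contact_force: [-3.0, 0.1, 6.0]
gripper_width: 0.508
```

```bash
python3 d.py .6074 -.0321 .188 -33
```

```text
t 16.225 pos [ 0.6071 -0.032   0.1679] ang -33.0 F [-3.   0.1  6. ] g 0.508 zax [ 0.0051  0.0025 -1.    ]
delta [ 0.04 -0.02 -2.01] turn 0.0
```

Call:
carry_out(deltas=[[[0, 0, -0.05], 0], [[0, 0, -0.05], 0], [[0, 0, -0.05], 0], [[0, 0, -0.05], 0], [[0, 0, -0.05], 0], [[0, 0, -0.05], 0]], hand=1)

```text
t: 16.98
eef_pos: [0.6071, -0.032, 0.1683]
tool_rot: [-0.002, 0.959, -0.284, 0.002]
contact_force: [-0.1, 0.9, 0.5]
gripper_width: 0.998
```

Call:
carry_out(deltas=[[[0, 0, -1], 0], [[0, 0, -3], 0], [[0, 0, -6], 0], [[0, 0, -10], 0], [[0, 0, -14], 0], [[0, -4, -18], 0], [[0, -9, -20], 0], [[0, -15, -20], 0], [[0, -18, -20], 0], [[0, -20, -20], 0]])

```text
t: 18.23
eef_pos: [0.7153, 0.1375, 0.371]
tool_rot: [-0.003, 0.959, -0.283, 0.002]
contact_force: [0.6, -0.4, -0.2]
gripper_width: 1.003
```

```bash
python3 - <<'E'
from fit import *
s,t=[cv2.cvtColor(read_camera(c),cv2.COLOR_RGB2BGR) for c in("side","top")]
cv2.imwrite("pics/s5.png",s);cv2.imwrite("pics/t5.png",t)
cv2.imwrite("pics/g5.png",np.hstack([crop(s,275,220,65,90,6),crop(t,300,150,65,90,6)]))
yaw=np.radians(-123);w=.022
p=[.5595-.085*np.cos(yaw),-.1059-.085*np.sin(yaw),0,yaw]
for off in (0,.010):
  p[2]=.2265-.085+.018+off
  print(off)
  for n,L in dict(topL=[.085,-w,.094],topR=[.085,w,.094],flL=[.063,-w,.094],flR=[.063,w,.094],farL=[-.085,-w,.018],farR=[-.085,w,.018],bFL=[-.085,-w,-.018]).items():
    print(n,(6*(proj("side",P(p,L))[0]-[275,220])+2.5).round(),(6*(proj("top",P(p,L))[0]-[300,150])+[392.5,2.5]).round())
E
python3 d.py .6 0 .3 -33
```

```text
0
topL [116. 238.] [692. 402.]
topR [248. 299.] [748. 316.]
flL [150. 183.] [648. 373.]
flR [281. 243.] [704. 287.]
farL [339.  -8.] [346. 211.]
farR [454.  41.] [399. 132.]
bFL [332.  52.] [342. 225.]
0.01
topL [116. 220.] [696. 400.]
topR [250. 281.] [753. 313.]
flL [151. 165.] [652. 370.]
flR [283. 225.] [709. 283.]
farL [341. -25.] [347. 207.]
farR [457.  24.] [401. 127.]
bFL [334.  36.] [343. 221.]
t 18.325 pos [0.715  0.1383 0.3704] ang -32.79 F [-0.5  0.3 -0.7] g 1.003 zax [ 0.0058  0.0049 -1.    ]
delta [-2.19 17.91  6.91] turn 0.2
```

View pics/g5.png

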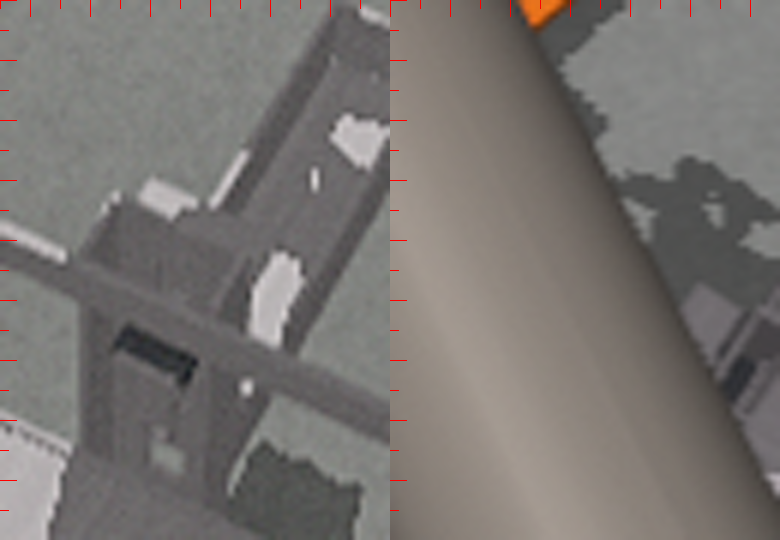

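```bash
python3 d.py .5677 -.0933 .35 -33
```

```text
t 18.325 pos [0.715  0.1383 0.3704] ang -32.79 F [-0.5  0.3 -0.7] g 1.003 zax [ 0.0058  0.0049 -1.    ]
delta [ 0.15 27.46  1.84] turn 0.2
```

Call:
carry_out(deltas=[[[0.1, 4, 0], 0.2], [[0.1, 9, 0], 0.2], [[0.1, 14, 0], 0.2], [[0.1, 19, 0], 0.2], [[0.1, 23, 0.5], 0.2], [[0.1, 26, 1], 0.2], [[0.15, 27.4, 1.8], 0.2], [[0.15, 27.4, 1.8], 0.2], [[0.15, 27.4, 1.8], 0.2]], hand=0, newtons=30)

```text
t: 19.45
eef_pos: [0.5686, -0.0913, 0.3508]
tool_rot: [-0.004, 0.959, -0.283, 0.002]
contact_force: [-0.4, 0.0, 0.1]
gripper_width: -0.0
```

```bash
python3 d.py .5677 -.0933 .290 -33
```

```text
t 19.45 pos [ 0.5686 -0.0913  0.3508] ang -32.89 F [-0.4  0.   0.1] g -0.0 zax [ 0.0066  0.0057 -1.    ]
delta [0.02 0.27 6.08] turn 0.1
```

Call:
carry_out(deltas=[[[0, 0.15, 2], 0], [[0, 0.15, 4], 0], [[0, 0.15, 5.5], 0], [[0, 0.15, 6.5], 0], [[0, 0.15, 6.8], 0], [[0, 0.15, 6.8], 0]])

```text
t: 20.2
eef_pos: [0.5684, -0.0921, 0.2831]
tool_rot: [-0.004, 0.959, -0.283, 0.003]
contact_force: [-1.2, -0.7, 0.1]
gripper_width: -0.0
```

```bash
python3 d.py .5677 -.0933 .271 -33
```

```text
t 20.2 pos [ 0.5684 -0.0921  0.2831] ang -32.89 F [-1.2 -0.7  0.1] g -0.0 zax [ 0.0069  0.0057 -1.    ]
delta [-0.    0.15  1.21] turn 0.1
```

Call:
carry_out(deltas=[[[0, 0, 0.15], 0], [[0, 0, 0.3], 0], [[0, 0, 0.45], 0], [[0, 0, 0.6], 0], [[0, 0, 0.6], 0]])

```text
t: 20.82
eef_pos: [0.5684, -0.092, 0.277]
tool_rot: [-0.004, 0.959, -0.283, 0.002]
contact_force: [0.1, -0.2, 0.2]
gripper_width: -0.002
```

Call:
carry_out(deltas=[[[0, 0, 0.1], 0], [[0, 0, 0.2], 0], [[0, 0, 0.3], 0], [[0, 0, 0.3], 0]])

```text
t: 21.32
eef_pos: [0.5684, -0.092, 0.2738]
tool_rot: [-0.004, 0.959, -0.283, 0.002]
contact_force: [0.3, -1.1, -0.5]
gripper_width: 0.0
```

Call:
carry_out(deltas=[[[0, 0, 0.1], 0], [[0, 0, 0.2], 0], [[0, 0, 0.3], 0], [[0, 0, 0.3], 0]])

```text
t: 21.82
eef_pos: [0.5683, -0.092, 0.2707]
tool_rot: [-0.004, 0.959, -0.283, 0.002]
contact_force: [0.4, -0.8, 0.3]
gripper_width: -0.002
```

Call:
carry_out(deltas=[[[0, 0, 0.05], 0], [[0, 0, 0.1], 0], [[0, 0, 0.15], 0], [[0, 0, 0.15], 0]])

```text
t: 22.32
eef_pos: [0.5684, -0.092, 0.2696]
tool_rot: [-0.004, 0.959, -0.283, 0.002]
contact_force: [-2.0, -0.7, 4.4]
gripper_width: -0.0
```

Call:
carry_out(deltas=[[[0, 0, 0.1], 0], [[0, 0, 0.15], 0], [[0, 0, 0.15], 0]])

```text
t: 22.7
eef_pos: [0.5686, -0.0921, 0.2694]
tool_rot: [-0.003, 0.959, -0.283, 0.003]
contact_force: [-4.4, -0.8, 10.0]
gripper_width: -0.001
```

Call:
carry_out(deltas=[[[0, 0, 0.1], 0], [[0, 0, 0.1], 0], [[0, 0, 0.1], 0]])

```text
t: 23.08
eef_pos: [0.5686, -0.0921, 0.2695]
tool_rot: [-0.003, 0.959, -0.283, 0.003]
contact_force: [-3.8, 1.2, 9.3]
gripper_width: 0.002
```

Call:
carry_out(deltas=[[[0, 0, -1], 0], [[0, 0, -3], 0], [[0, 0, -6], 0], [[0, 0, -10], 0], [[0, -5, -14], 0], [[0, -10, -16], 0], [[4, -16, -16], 0], [[8, -22, -16], 0], [[8, -28, -16], 0], [[8, -30, -16], 0]])

```text
t: 24.32
eef_pos: [0.7987, 0.1187, 0.4301]
tool_rot: [-0.004, 0.959, -0.282, 0.002]
contact_force: [0.3, -0.5, -0.1]
gripper_width: -0.002
```

Call:
carry_out(deltas=[[[0, -6, 0], 0], [[0, -12, 0], 0], [[-4, -17, 0], 0], [[-8, -21, 0], 0], [[-8, -21, 0], 0], [[-8, -21, 0], 0]])

```text
t: 25.08
eef_pos: [0.8393, 0.3364, 0.4292]
tool_rot: [-0.005, 0.959, -0.282, 0.004]
contact_force: [0.5, -0.0, 0.5]
gripper_width: 0.002
```

```bash
python3 - <<'E'
from h import *
s,t=[cv2.cvtColor(read_camera(c),cv2.COLOR_RGB2BGR) for c in("side","top")]
cv2.imwrite("pics/g6.png",np.hstack([crop(s,230,190,130,180,3,10),crop(t,270,130,130,180,3,10)]))
for c in("side","top"):
    for q in("bar_end","lens","saucer","gauge","trough_mid"): print(c,q,[(np.round(d["centre"]),round(d["score"],2)) for d in models.spot_in(q,c)][:4])
E
python3 d.py .5677 -.0933 .271 -33
```

```text
side bar_end [(array([292., 246.]), 0.71)]
side lens [(array([331., 323.]), 0.62), (array([249., 325.]), 0.46)]
side saucer [(array([352., 260.]), 0.89)]
side gauge [(array([219., 212.]), 0.47)]
side trough_mid [(array([217., 372.]), 0.88), (array([149., 242.]), 0.6), (array([292., 401.]), 0.56)]
top bar_end []
top lens [(array([204., 382.]), 0.88)]
top saucer [(array([243., 397.]), 0.94)]
top gauge [(array([244., 397.]), 0.2)]
top trough_mid [(array([150., 254.]), 0.77), (array([267., 428.]), 0.74), (array([197., 322.]), 0.66), (array([145., 326.]), 0.63)]
t 25.675 pos [0.8393 0.3361 0.4289] ang -32.79 F [ 0.5 -0.2 -0. ] g -0.002 zax [ 0.0097  0.0075 -0.9999]
delta [ 0.36 50.99 15.21] turn 0.2
```

View pics/g6.png

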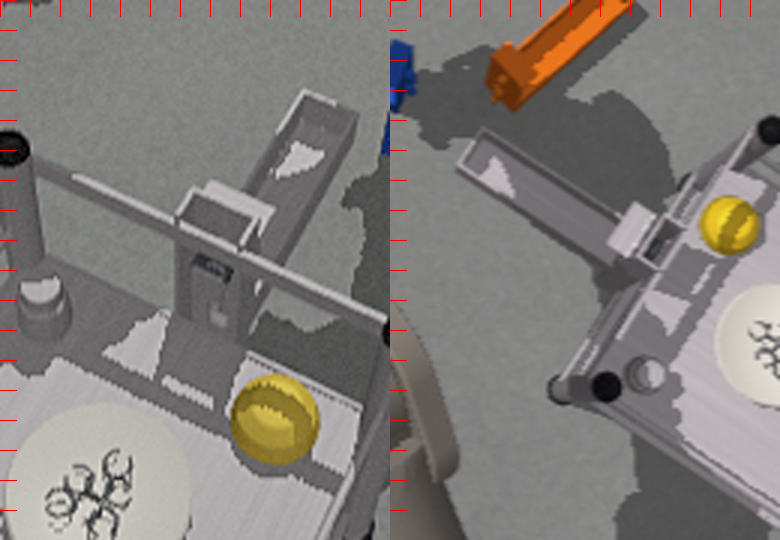

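The picture shows the trough hanging flush on the strip: plate at about (240,205) in the left half, channel running out straight in the right half. The lens, bar end and saucer have not moved. I'm handing in.

```bash
python3 -c "
from station import bot
print(bot.hand_in())"
```

```text
the job is handed in; nothing more can be done
None
```

The bare steel trough is hung on the rack, and I handed the job in at about 26 s with the arm clear of everything. I gripped it across the walls and fed both tabs into the top two slots, with about 4.5 N at contact. I then lowered it past the catch to a firm stop, at about 10 N, and let go.

**Height checks:**
- After release I closed the fingers and pressed on the top flange beside the strip. They met it at about 253 mm, and it did not move under about 10 N.
- Fully home predicts about 253.5 mm, using slots about 3 mm high as measured in the pictures. Still hanging on the catch would be about 10 mm higher.

**Last pictures:** the trough sits flush on the strip. The lens, saucer and bar end show no movement, and the gauge detection in the side view is unchanged.

**Checks that were unclear or disagreed:**
- I never saw a distinct snap in the force readings, only 3–4 N taken up around the catch height. I did not read the catch joint itself, so the height and the firm stop are the evidence that it went past.
- A rough pixel check just after release put the flange about 4 mm high and the far end a little low. That could be slight droop within the tabs' play, but the press test showed it home.
- The detector found no bar end in the top view, before or after. Its only gauge hit there at the end was a false one on the saucer.

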